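# Touch off a sample block, then seat the pin in its reference bore

## Task

The aluminium block was put down a little off-centre and askew on its grey fixture plate: find where it really sits by touching it off with the orange-headed steel pin. Rest the shank of the pin gently (a light push of a few newtons, never a hard one) for about a second against the block's long side face next to the blue strip, first near the yellow-strip end and then near the other end, and then against the middle of the end face next to the yellow strip. Then put the pin upright and fully home in the red-ringed bore in the block's top and let go, leaving the carton, jar and marker where they are.

Things in the scene. Friction and masses are not known exactly. Their poses are not given: they have to be found in the camera images.
- nest: Grey fixture plate fixed to the bench, 170 (x) x 140 (y) x 8 mm; origin at the centre of its underside, on the bench, z up. A blue strip lies along its -y edge, a yellow strip along its +x edge. On it, held fast on a black pad, stands an aluminium block 90 (x) x 60 (y) x 45 mm, its top 53 mm above the bench; the block's own pose is not measured.
- block_nominal (a point): Fixed to the plate: where the centre of the block's top would be if it were centred and square. The block's true centre is up to 9 mm off in plate x and up to 9 mm in plate y, and it is turned up to 0.1 rad either way; it stands level and does not shift when touched. Nothing gives: each mm driven past first contact adds some 4 to 20 N, so creep in.
- bore_nominal (a point): Fixed to the plate: where the bore's mouth would be if the block were centred and square. In the block's own frame (from its centre, axes turned with it) the bore is at x = -25, y = +12 mm: round, 14 mm diameter, 30 mm deep, sharp-edged, ringed in red, floor 23 mm above the bench. Small dark discs on the top are only marks, not holes.
- blue_face (a point): Fixed to the plate: nominal middle of the block's long face by the blue strip (the block's -y face), half-way up. Touch this face first about 30 mm towards plate +x from here, then about 30 mm towards -x, with the pin upright, its tip 15 to 45 mm above the bench.
- yellow_face (a point): Fixed to the plate: nominal middle of the block's end face by the yellow strip (the block's +x face), half-way up. The third touch belongs here, with the pin upright, its tip 15 to 45 mm above the bench.
- pin_head (a point): Centre of the touch-off pin's orange square head (22 x 22 x 40 mm tall, axes along its sides, z up the pin); grip it here. Below the head is a round steel shank 12 mm in diameter, 50 mm long. The whole loose pin is 90 mm tall, 90 g.
- pin_tip (a point): The lowest point of the pin's shank, whose end is a half-ball of 6 mm radius, 70 mm below the head's centre on the pin's axis.
- stand: White block 70 x 70 x 40 mm tall on a 90 x 90 x 3 mm foot, fixed to the bench, in which the pin stands at the start, loose, in a round hole 14 mm in diameter and 30 mm deep (so the pin's tip is 10 mm and the head's centre 80 mm above the bench). Origin at the centre of the underside.
- carton_mid (a point): Bystander: centre of a small white and grey carton 60 x 60 x 100 mm tall, loose.
- bottle_mid (a point): Bystander: centre of an amber jar with a black cap, 52 mm in diameter, 95 mm tall, loose.
- marker_mid (a point): Bystander: middle of a white marker with a red cap lying along its y axis, 140 mm long, 18 mm thick, loose.
There are look-alikes about, which are no part of the job. What is meant by the nest is not turquoise, and is the larger of those in its own colour.

How it is judged:
On the way, in this order (a step that is already met when the one before it is completed fails the run):
1. the pin's shank rests gently (1 to 10 N for 0.3 s) against the long face by the blue strip, towards the yellow-strip end (over 10 mm from the middle) (contact force between pin and block between 1 and 10 N and z of pin_tip in the frame of nest between 0.012 and 0.049 m and y of pin_tip in the frame of nest below -0.02 m and x of pin_tip in the frame of nest between 0.01 and 0.055 m), for 0.3 s.
2. then likewise against the same face towards its other end (over 10 mm from the middle) (contact force between pin and block between 1 and 10 N and z of pin_tip in the frame of nest between 0.012 and 0.049 m and y of pin_tip in the frame of nest below -0.02 m and x of pin_tip in the frame of nest between -0.055 and -0.01 m), for 0.3 s.
3. then likewise against the end face by the yellow strip, within 28 mm of the plate's middle line (contact force between pin and block between 1 and 10 N and z of pin_tip in the frame of nest between 0.012 and 0.049 m and x of pin_tip in the frame of nest above 0.037 m and y of pin_tip in the frame of nest between -0.028 and 0.028 m), for 0.3 s.
At the end, for the whole second after the job is handed in: The pin stands released, at rest and upright (within 0.12 rad) in the red-ringed bore, its tip within 5 mm of the bore's floor (z of pin_tip in the frame of nest between 0.018 and 0.028 m and x of pin_tip in the frame of nest between -0.042 and -0.008 m and y of pin_tip in the frame of nest between -0.006 and 0.03 m and angle between pin_tip's own z axis and vertical below 0.12 rad and linear speed of pin below 0.02 m/s and contact force between pin and the fingers below 0.1 N); the robot touches nothing.
It fails at once if the pin presses on the plate or block with more than 18 N (contact force between pin and block above 18 N or contact force between pin and nest above 18 N).
It fails at once if the fingers or arm push on the plate or block with more than 5 N (contact force between any of the fingers, the arm and nest above 5 N or contact force between any of the fingers, the arm and block above 5 N).
It fails at once if the carton is moved by more than 15 mm (distance of carton_mid from where it was at the start of the episode above 0.015 m).
It fails at once if the jar is moved by more than 15 mm (distance of bottle_mid from where it was at the start of the episode above 0.015 m).
It fails at once if the marker is moved by more than 15 mm (distance of marker_mid from where it was at the start of the episode above 0.015 m).
It also fails if it takes over 72 s, if anything falls off the work surface, if the arm or the gripper's body presses on something with over 40 N, if the wrist force passes 120 N, or if a joint passes its speed limit or range.

## Robot

A 6-joint arm with a two-finger parallel gripper is mounted at the origin on the work surface. World frame = base frame: x ahead of the robot, y to its left, z up, the work surface at z = 0. Lengths are in m, angles in rad, forces in N, time in s.
With the tool pointing down it reaches from about 0.3 to 0.875 m from the base axis. Payload 6.4 kg.
Tool frame: the origin (TCP) lies midway between the tips of the shut fingers; the grasp point (between the pads) lies 19 mm behind it; z points along the fingers, y is the line along which they close (so a half turn about z gives the same grasp; the last joint's range is limited). The gripper opens to 85 mm and grips with 20 to 120 N. Pads are 22 mm wide; open, the fingers measure 114 mm over their backs; the gripper's body (76 mm by 85 mm) begins 54 mm behind the grasp point. The pads swing forward as they close: fully open they stand 13 mm farther back than shut.
Start: joints at [1.051, 0.181, 1.607, -0, 1.354, -0.206], TCP at [0.177, 0.547, 0.231] pointing down, gripper open.
Joint ranges: [-2.99, 2.99], [-0.89, 2.07], [0.3, 2.58], [-1.14, 4.28], [0, 2.63], [-3.12, 3.12]. Speed limits (rad/s): [2.57, 2.57, 3.01, 3.14, 3.14, 3.14].

## Interface

Orientations are given as a unit quaternion [w, x, y, z].
In Python, from bench import ctrl gives the robot as it stands. The module is installed in compiled form; this text tells all that it offers.
- The arm moves only by the tool move_arm, never from a script. Its argument "plan" is one flat list of numbers, 6 for each row, row after row: the shift along the world's x, y, z in units of 50 mm (1.0 is 50 mm), then the turn, a rotation vector about the world's x, y, z in rad. A call has 1 to 10 rows; each row is the pose to reach, as a shift and turn from the pose commanded when the call began; what a row does not reach only later rows make up. A row lasts 1/8 s, in which the tool goes at most 62.5 mm and 10.7 degrees, less where a joint would pass 70% of its speed; a pose out of reach is approached as far as the arm can. A call with a gripper value outside its range is refused whole. "grip" is the finger opening in mm, from 0 to 85.4, set as the call begins (left out, the last holds). The fingers move at their own pace and stop on an object; the grip force is fixed at half the most. Time passes only in rows, so rows that repeat a pose let the fingers close. It gives the time, the measured TCP pose, the force, the opening and the grip force at its end, in the units of the state.
- ctrl.get_obs(): the state, without advancing time (a new reading comes with each control period).
- ctrl.camera(name): name is "side" or "top"; returns a dict with "pixels" (480x640x3 uint8, red, green, blue), "fx", "fy", "cx", "cy" (pixels), "origin" and "attitude" of the camera in the world. Camera axes: x right, y down, z forward; pixel columns grow to the right and rows downward; lengths in m; the calibration is good to about 2 mm. A picture is of the moment at which its call begins. There is no depth.
- ctrl.hand_in(): hands the job in; it is judged then, once.
The state is a dict: "time_s": time; "q": joint angles; "dq": joint speeds; "joint_efforts": joint torques, N m; "eef_pos": TCP position; "eef_rot": TCP orientation; "wrist_force": force on the tool from outside, world axes, zero at the start; "torque": the same for the moment, N m; "opening": opening from 0.0 (shut) to 1.0 (fully open); "grasp_force": force on a finger pad.
Only numpy, scipy, OpenCV 4.12 (cv2) and the standard library are available. Lean on these libraries where they do the work, as an engineer would, in place of code of your own. Each camera call takes 0.05 s, during which the arm holds its last target. There are 200 camera calls.

## Working session

There is one attempt and no reset: what is moved stays moved. The work goes in short steps, Python scripts to look and compute and a tool call to move; the robot and the scene stay as the last step left them, time stands still between calls to the robot, and variables do not carry over. Pictures are saved under pics/ and viewed, at most 10 in all, crops included, and the job is handed in when it is done.

Besides the shell and the picture viewer there is one more tool, called after "Call:" as a command line: name --argument value ..., lists and objects as JSON in quotes. move_arm: Moves the arm, as the interface text tells. Its arguments: {"type":"object","properties":{"plan":{"type":"array"},"grip":{"type":"number"}},"required":["plan"]}

```bash
mkdir -p pics
python3 - <<'E'
from bench import ctrl
import cv2,numpy as np
o=ctrl.get_obs();print(o)
for n in("top","side"):
    c=ctrl.camera(n);cv2.imwrite(f"pics/{n}0.png",c["pixels"][:,:,::-1])
    print(n,{k:c[k] for k in c if k!="pixels"})
E
```

```text
{'time_s': 0.0, 'q': array([ 1.05069765e+00,  1.81566602e-01,  1.60799579e+00,  7.17558279e-06,
        1.35377668e+00, -2.06297467e-01]), 'dq': array([ 0.0001969 , -0.00254022,  0.00119529, -0.00090118,  0.00189942,
       -0.0001256 ]), 'joint_efforts': array([ 9.58140699e-04, -4.44871438e+01, -3.51331973e+01, -1.91262070e-04,
        9.11777315e-03,  1.05576390e-05]), 'eef_pos': array([0.17719417, 0.54644819, 0.23037567]), 'eef_rot': array([-3.13495702e-04,  1.56258344e-01,  9.87715833e-01, -8.15001730e-04]), 'wrist_force': array([-0.2300254 ,  0.67441349, -0.24762078]), 'torque': array([ 0.00249417, -0.01643246, -0.00859631]), 'grasp_force': 0.0, 'opening': 1.004346766024561}
top {'fx': 563.0643246928465, 'fy': 563.0643246928465, 'cx': 314.17428405493916, 'cy': 236.0096972525332, 'origin': array([ 0.43990334, -0.01062382,  1.27391312]), 'attitude': array([-0.04107661,  0.70744932, -0.70509042,  0.02599368])}
side {'fx': 543.3546491579405, 'fy': 543.3546491579405, 'cx': 316.7845051462194, 'cy': 238.32527274216287, 'origin': array([0.37042434, 0.78419649, 0.75380878]), 'attitude': array([ 0.03934777, -0.10474603,  0.90075954, -0.41965734])}
```

View pics/top0.png

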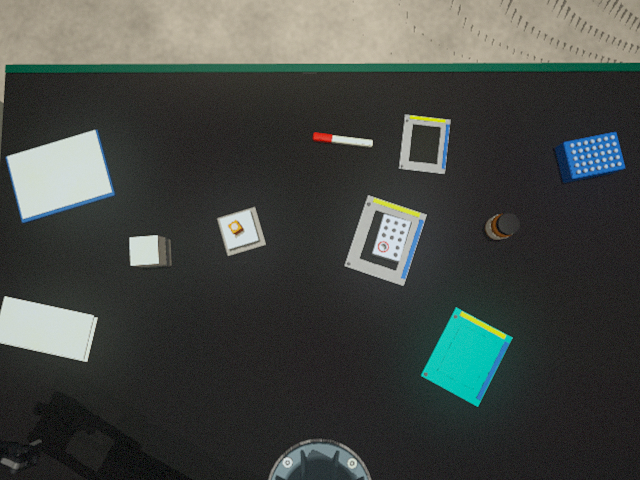

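View pics/side0.png

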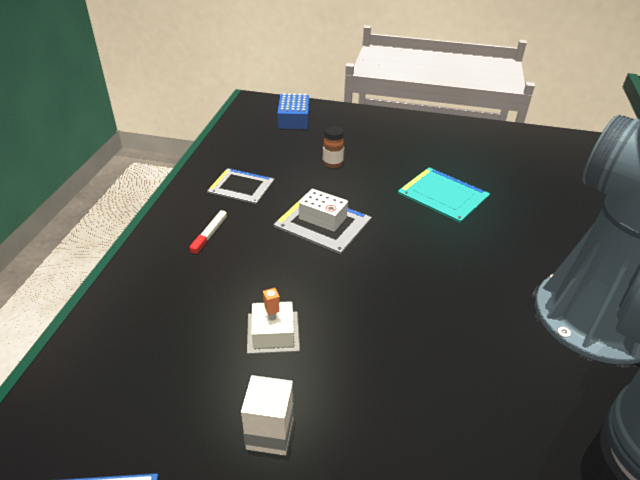

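The top view shows two grey frames and a turquoise plate. Candidates for the nest:
- Large grey plate with the block at top (387,240), side (323,220). It matches the description (grey, and the larger one).
- Small grey frame at top (425,144): not it.
- Turquoise plate at top (467,357): not it.

The only orange-headed pin is at top (236,228), side (271,300). The jar is at (502,227), the carton at (150,251) and the marker at (343,140).

```bash
cat > h.py <<'E'
import cv2,numpy as np
from bench import ctrl
from scipy.spatial.transform import Rotation as R
def rot(q): return R.from_quat(np.r_[q[1:],q[0]]).as_matrix()
def ray(c,uv):
    uv=np.atleast_2d(np.asarray(uv,float)); d=np.c_[(uv[:,0]-c["cx"])/c["fx"],(uv[:,1]-c["cy"])/c["fy"],np.ones(len(uv))]
    return d@rot(c["attitude"]).T
def onz(c,uv,z):
    d=ray(c,uv); return c["origin"]+d*((z-c["origin"][2])/d[:,2])[:,None]
def proj(c,p):
    q=(np.atleast_2d(p)-c["origin"])@rot(c["attitude"]); return np.c_[q[:,0]/q[:,2]*c["fx"]+c["cx"],q[:,1]/q[:,2]*c["fy"]+c["cy"]]
def big(m,n=1): return sorted(cv2.findContours(m.astype(np.uint8),cv2.RETR_EXTERNAL,cv2.CHAIN_APPROX_NONE)[0],key=cv2.contourArea)[::-1][:n]
def roi(m,x0,y0,x1,y1):
    z=np.zeros_like(m); z[y0:y1,x0:x1]=m[y0:y1,x0:x1]; return z
E
python3 - <<'E'
from h import *
c=ctrl.camera("top");p=c["pixels"];hsv=cv2.cvtColor(p,cv2.COLOR_RGB2HSV);H,S,V=[hsv[...,i].astype(int) for i in range(3)]
pr=lambda n,w:print(n,np.round(w,4).tolist())
def rect(n,m,z):
    ct=big(m)[0];r=cv2.minAreaRect(ct);b=onz(c,cv2.boxPoints(r),z)
    pr(n,b[:,:2]);pr(' c,sides',[*b.mean(0),np.linalg.norm(b[1]-b[0]),np.linalg.norm(b[2]-b[1])]);pr(' angs',[np.arctan2(*(b[i+1]-b[i])[[1,0]]) for i in(0,1)]);return ct
rect("plate",roi(V>70,335,185,435,295),.008)
reg=lambda m:roi(m,335,185,435,295)
rect("blue",reg((H>100)&(H<125)&(S>120)&(V>70)),.008)
rect("yellow",reg((H>22)&(H<35)&(S>120)&(V>100)),.008)
rect("block",roi((V>190)&(S<40),365,205,418,268),.053)
red=reg(((H<8)|(H>172))&(S>70)&(V>60));red=roi(red,372,232,400,262)
u=np.argwhere(red)[:,::-1];pr("ring",onz(c,[(u.min(0)+u.max(0))/2],.053))
org=roi((H>5)&(H<20)&(S>120)&(V>90),215,205,265,250)
rect("head(all)",org,.1)
rect("head(top)",org&(V>190),.1)
rect("foot",roi(V>90,210,200,275,260),.003)
rect("stand top",roi((V>200)&(S<60),210,200,275,260),.04)
k=np.hstack([cv2.resize(p[185:295,335:435],(400,440),interpolation=2),cv2.resize(p[200:260,212:272],(400,440),interpolation=2)])
cv2.imwrite("pics/crop1.png",k[:,:,::-1])
s=ctrl.camera("side");hs=cv2.cvtColor(s["pixels"],cv2.COLOR_RGB2HSV).astype(int);m=(hs[...,0]>3)&(hs[...,0]<20)&(hs[...,1]>120)&(hs[...,2]>90)
ct=big(roi(m,250,280,295,325))[0];print("side head",cv2.boundingRect(ct))
x0,y0,w,h=cv2.boundingRect(ct)
ut=big(org)[0][:,0].mean(0);
a=ray(c,[ut])[0];b=ray(s,[[x0+w/2,y0+h/2]])[0]
t=np.linalg.lstsq(np.c_[a,-b],s["origin"]-c["origin"],rcond=None)[0];pr("tri",[c["origin"]+a*t[0],s["origin"]+b*t[1]])
E
```

```text
plate [[0.4929, -0.0483], [0.6565, -0.1029], [0.6106, -0.2386], [0.4485, -0.1828]]
 c,sides [0.5521, -0.1432, 0.008, 0.1724, 0.1432]
 angs [-0.3218, -1.8964]
blue [[0.4689, -0.1774], [0.5991, -0.2207], [0.5961, -0.2299], [0.4659, -0.1865]]
 c,sides [0.5325, -0.2036, 0.008, 0.1373, 0.0097]
 angs [-0.3215, -1.8867]
yellow [[0.639, -0.1159], [0.6473, -0.1187], [0.6129, -0.2206], [0.6047, -0.2178]]
 c,sides [0.626, -0.1683, 0.008, 0.0087, 0.1076]
 angs [-0.3229, -1.8963]
block [[0.5191, -0.1107], [0.6061, -0.1359], [0.589, -0.1951], [0.5024, -0.1696]]
 c,sides [0.5541, -0.1528, 0.053, 0.0905, 0.0616]
 angs [-0.2821, -1.8512]
ring [[0.5336, -0.1337, 0.053]]
head(all) [[0.5578, 0.1835], [0.5705, 0.1685], [0.5657, 0.1645], [0.553, 0.1794]]
 c,sides [0.5617, 0.174, 0.1, 0.0196, 0.0063]
 angs [-0.8665, -2.4377]
head(top) [[0.5787, 0.19], [0.5787, 0.19], [0.5787, 0.19], [0.5787, 0.19]]
 c,sides [0.5787, 0.19, 0.1, 0.0, 0.0]
 angs [0.0, 0.0]
foot [[0.603, 0.2418], [0.6296, 0.1532], [0.5414, 0.126], [0.515, 0.2139]]
 c,sides [0.5723, 0.1837, 0.003, 0.0925, 0.0923]
 angs [-1.2785, -2.8422]
stand top [[0.5952, 0.2277], [0.6156, 0.1608], [0.5493, 0.14], [0.529, 0.2066]]
 c,sides [0.5723, 0.1838, 0.04, 0.07, 0.0695]
 angs [-1.2751, -2.8377]
side head (262, 287, 18, 28)
tri [[0.5648, 0.1774, 0.0764], [0.5757, 0.1795, 0.0779]]
```

View pics/crop1.png

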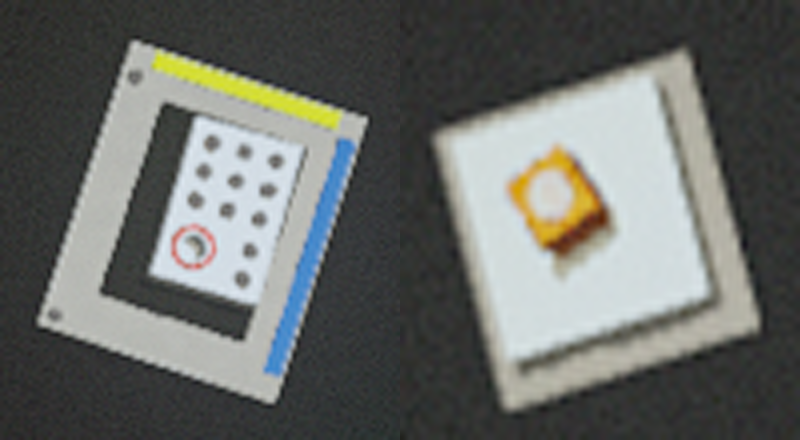

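The crop confirms the choice. It shows the grey plate with the yellow and blue strips, the block with its red-ringed bore at crop (193,247), and the pin's square head, rotated, with corners at crop (507,187), (560,147), (607,205), (548,250). All measured sizes agree with the description: plate 172×143, block 90.5×61.6, and a ring within 1 mm of where the block pose predicts it.

Run:
```python
from h import *
c=ctrl.camera("top")
k=np.array([[507,187],[560,147],[607,205],[548,250]],float)
w=onz(c,np.c_[212+(k[:,0]-400)/6.667-.5,200+k[:,1]/7.333-.5],.1);print(w.round(4),w.mean(0).round(4))
d=np.diff(np.r_[w,w[:1]],axis=0);print(np.linalg.norm(d,axis=1).round(4),np.arctan2(d[:,1],d[:,0]).round(3))
o=ctrl.get_obs();print(o["eef_pos"],rot(o["eef_rot"])[:,1])
print((np.r_[w.mean(0)[:2],.061]-o["eef_pos"])/.05)
for n,uv,z in(("jar",(507,223),.095),("carton",(144,250),.1),("marker",(343,140),.01)):print(n,onz(c,[uv],z))
```

```text
[[0.5745 0.1972 0.1   ]
 [0.5861 0.1806 0.1   ]
 [0.5693 0.1655 0.1   ]
 [0.5563 0.1839 0.1   ]] [0.5715 0.1818 0.1   ]
[0.0202 0.0226 0.0226 0.0225] [-0.961 -2.405  2.185  0.633]
[0.17734487 0.54670642 0.23083646] [ 3.08674952e-01  9.51167226e-01 -8.25808634e-04]
[ 7.88394847 -7.29787872 -3.39672916]
jar [[ 0.58037512 -0.38876749  0.095     ]]
carton [[0.52121232 0.37257012 0.1       ]]
marker [[ 0.78118322 -0.04843473  0.01      ]]
```

Call:
move_arm --plan '[0.8,-0.73,0,0,0,-0.06,1.6,-1.46,0,0,0,-0.12,2.4,-2.19,0,0,0,-0.18,3.2,-2.92,0,0,0,-0.24,4.0,-3.65,0,0,0,-0.3,4.8,-4.38,0,0,0,-0.36,5.6,-5.11,-0.1,0,0,-0.42,6.4,-5.84,-0.3,0,0,-0.48,7.2,-6.57,-0.6,0,0,-0.54,7.88,-7.3,-0.9,0,0,-0.59]' --grip 85

```text
time_s: 1.5
eef_pos: [0.5729, 0.1805, 0.1859]
eef_rot: [0.0, 0.438, 0.899, 0.0]
wrist_force: [-0.1, 1.2, -0.4]
opening: 0.996
grasp_force: 0.0
```

Call:
move_arm --plan '[0,0,0,0,0,0,0,0,0,0,0,0,0,0,0,0,0,0]'

```text
time_s: 1.88
eef_pos: [0.5709, 0.183, 0.1868]
eef_rot: [0.0, 0.436, 0.9, 0.0]
wrist_force: [-0.4, -0.6, -0.6]
opening: 0.998
grasp_force: 0.0
```

Call:
move_arm --plan '[0,-0.02,-0.5,0,0,0,0,-0.02,-1.0,0,0,0,0,-0.02,-1.5,0,0,0,0,-0.02,-2.0,0,0,0,0,-0.02,-2.3,0,0,0,0,-0.02,-2.5,0,0,0,0,-0.02,-2.52,0,0,0]'

```text
time_s: 2.75
eef_pos: [0.5712, 0.1812, 0.0601]
eef_rot: [-0.0, 0.436, 0.9, -0.0]
wrist_force: [0.2, -0.4, 0.2]
opening: 0.994
grasp_force: 0.0
```

Call:
move_arm --plan '[0,0,0,0,0,0,0,0,0,0,0,0,0,0,0,0,0,0,0,0,0,0,0,0,0,0,0,0,0,0,0,0,0,0,0,0,0,0,0,0,0,0,0,0,0,0,0,0]' --grip 10

```text
time_s: 3.75
eef_pos: [0.5719, 0.181, 0.0607]
eef_rot: [0.0, 0.437, 0.9, 0.0]
wrist_force: [1.7, 0.4, 4.2]
opening: 0.254
grasp_force: 58.9
```

Call:
move_arm --plan '[0,0,0.1,0,0,0,0,0,0.3,0,0,0,0,0,0.6,0,0,0,0,0,1.0,0,0,0,0,0,1.4,0,0,0,0,0,1.8,0,0,0,0,0,2.0,0,0,0,0,0,2.0,0,0,0,0,0,2.0,0,0,0]'

```text
time_s: 4.88
eef_pos: [0.5709, 0.1809, 0.1595]
eef_rot: [-0.001, 0.437, 0.9, -0.0]
wrist_force: [0.8, 0.8, -1.8]
opening: 0.249
grasp_force: 59.6
```

Run:
```python
from h import *
o=ctrl.get_obs();print(o["eef_pos"],o["eef_rot"],o["wrist_force"],o["opening"])
s=ctrl.camera("side");e=o["eef_pos"]
a=proj(s,[e+[0,0,.019],e+[0,0,-.051]]);print(a)
x,y=a.mean(0).astype(int);k=s["pixels"][y-60:y+60,x-60:x+60]
cv2.imwrite("pics/s1.png",cv2.resize(k,(600,600),interpolation=2)[:,:,::-1]);print(x,y)
```

```text
[0.57090886 0.18085416 0.15951124] [-5.98010585e-04  4.36687297e-01  8.99613086e-01 -3.76263595e-04] [ 0.84556033  0.78533619 -1.82906961] 0.24866212951144062
[[271.29703319 257.97351879]
 [272.8599     289.3211972 ]]
272 273
```

View pics/s1.png

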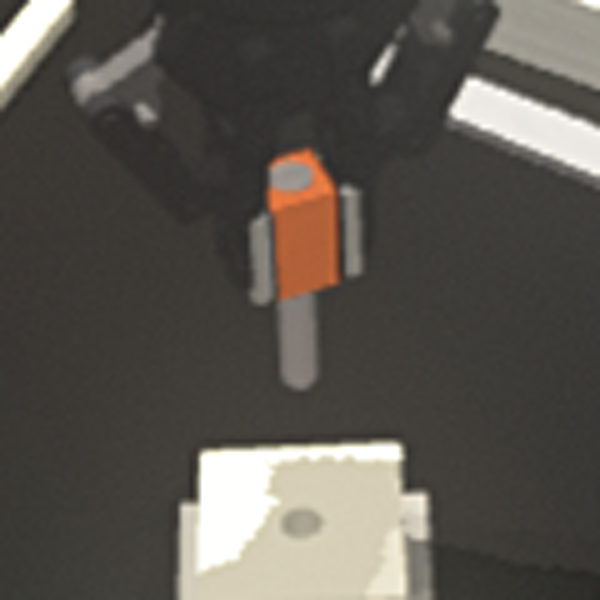

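The pin is held upright, with its tip at crop (299,388), which is pixel (272,291). I predicted (273,289). Next I go to the first approach point, 8 mm off the blue face.

Call:
move_arm --plan '[0,-0.6,0,0,0,0,0,-1.4,0,0,0,0,0,-2.3,0,0,0,0,0,-3.2,0,0,0,0,0,-4.1,0,0,0,0,0,-5.0,0,0,0,0,0,-5.9,0,0,0,0,0,-6.8,0,0,0,0,0,-7.4,0,0,0,0,0,-7.7,0,0,0,0]'

```text
time_s: 6.18
eef_pos: [0.5709, -0.2055, 0.1593]
eef_rot: [-0.001, 0.437, 0.899, 0.0]
wrist_force: [0.5, 0.7, -0.3]
opening: 0.249
grasp_force: 59.6
```

Call:
move_arm --plan '[0,0,0,0,0,0,0,0,0,0,0,0,0,0,0,0,0,0]'

```text
time_s: 6.55
eef_pos: [0.5716, -0.2027, 0.1603]
eef_rot: [-0.0, 0.436, 0.9, 0.0]
wrist_force: [-0.5, 0.6, -0.4]
opening: 0.251
grasp_force: 59.6
```

Run:
```python
from h import *
o=ctrl.get_obs();e=o["eef_pos"];print(e,o["eef_rot"],o["wrist_force"])
print("to T1",(np.array([.5707,-.2034,.0787])-e)/.05)
for n in("top","side"):
    c=ctrl.camera(n);t=e+[0,0,-.051];uv=proj(c,[t])[0];print(n,uv)
    x,y=uv.astype(int);cv2.imwrite(f"pics/{n}2.png",cv2.resize(c["pixels"][y-60:y+60,x-60:x+60],(600,600),interpolation=2)[:,:,::-1]);print(x,y)
```

```text
[ 0.57158403 -0.20272784  0.16025848] [-1.45409887e-04  4.35976288e-01  8.99958135e-01  1.02102865e-04] [-0.48783893  0.55223904 -0.38236613]
to T1 [-0.01768065 -0.01344322 -1.6311696 ]
top [418.95516578 226.23785036]
418 226
side [322.1604797  166.65932161]
322 166
```

View pics/side2.png

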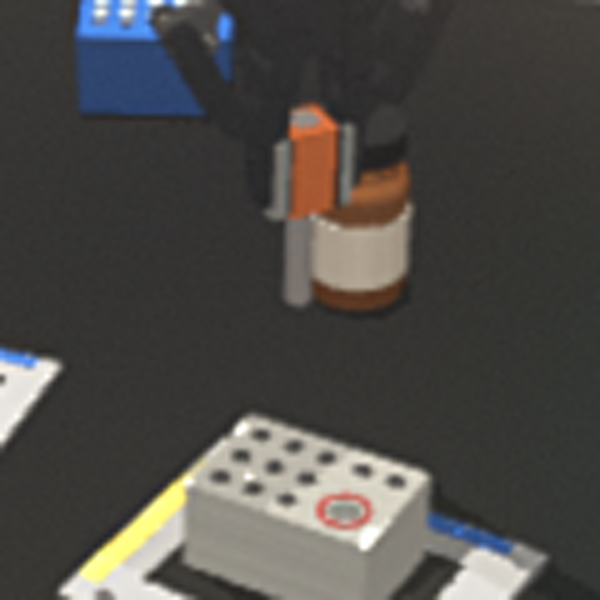

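The side view shows the pin upright with its tip at pixel (321,167), and I predicted (322,167). It is clear of the block and the jar. I descend beside the blue face.

Call:
move_arm --plan '[0,0,-0.3,0,0,0,0,0,-0.7,0,0,0,0,0,-1.1,0,0,0,0,0,-1.4,0,0,0,0,0,-1.6,0,0,0,0,0,-1.63,0,0,0,0,0,-1.63,0,0,0,0,0,-1.63,0,0,0]'

```text
time_s: 7.65
eef_pos: [0.572, -0.2044, 0.0796]
eef_rot: [0.001, 0.437, 0.9, -0.0]
wrist_force: [-0.2, 0.4, -0.1]
opening: 0.25
grasp_force: 59.6
```

```bash
cat >> h.py <<'E'
def avg(n=4):
    P=[];F=[]
    for _ in range(n):
        ctrl.camera("top");o=ctrl.get_obs();P.append(o["eef_pos"]);F.append(o["wrist_force"])
    print("t",o["time_s"],"P",np.mean(P,0).round(5),"F",np.mean(F,0).round(2),"sd",np.std(P,0).round(5),np.std(F,0).round(2))
E
python3 -c "
from h import *
avg(6)"
```

```text
t 7.95 P [ 0.57177 -0.20423  0.07933] F [ 0.3  -0.04 -1.17] sd [1.3e-04 8.0e-05 1.9e-04] [0.63 0.42 0.24]
```

Call:
move_arm --plan '[0.01,0.04,0,0,0,0,0.02,0.08,0,0,0,0,0.03,0.1,0,0,0,0,0.033,0.115,0,0,0,0,0.033,0.115,0,0,0,0]'

```text
time_s: 8.57
eef_pos: [0.5731, -0.1982, 0.0788]
eef_rot: [-0.0, 0.437, 0.9, 0.0]
wrist_force: [-0.0, -0.6, -1.2]
opening: 0.249
grasp_force: 59.6
```

Call:
move_arm --plan '[0.003,0.01,0,0,0,0,0.003,0.01,0,0,0,0]'

```text
time_s: 8.82
eef_pos: [0.5733, -0.1978, 0.0788]
eef_rot: [-0.0, 0.437, 0.9, 0.0]
wrist_force: [0.3, -0.2, -1.5]
opening: 0.248
grasp_force: 59.6
```

Call:
move_arm --plan '[0.003,0.01,0,0,0,0,0.003,0.01,0,0,0,0]'

```text
time_s: 9.07
eef_pos: [0.5734, -0.1973, 0.0788]
eef_rot: [-0.0, 0.437, 0.9, 0.0]
wrist_force: [-0.6, -0.4, -2.0]
opening: 0.245
grasp_force: 59.6
```

Call:
move_arm --plan '[0.003,0.01,0,0,0,0,0.003,0.01,0,0,0,0]'

```text
time_s: 9.32
eef_pos: [0.5735, -0.1968, 0.0788]
eef_rot: [-0.0, 0.437, 0.9, -0.0]
wrist_force: [0.1, -0.6, -0.8]
opening: 0.25
grasp_force: 59.6
```

Call:
move_arm --plan '[0.003,0.01,0,0,0,0,0.003,0.01,0,0,0,0]'

```text
time_s: 9.57
eef_pos: [0.5736, -0.1967, 0.0788]
eef_rot: [0.0, 0.437, 0.9, -0.0]
wrist_force: [-0.4, -2.9, -0.7]
opening: 0.251
grasp_force: 59.6
```

Call:
move_arm --plan '[0.001,0.003,0,0,0,0,0.001,0.003,0,0,0,0,0.001,0.003,0,0,0,0]'

```text
time_s: 9.95
eef_pos: [0.5736, -0.1966, 0.0788]
eef_rot: [0.0, 0.437, 0.9, -0.0]
wrist_force: [-3.4, -4.8, -1.8]
opening: 0.252
grasp_force: 59.6
```

```bash
python3 -c "
from h import *
avg(8)"
```

```text
t 10.35 P [ 0.57364 -0.1966   0.07881] F [-2.15 -4.75 -1.25] sd [1.e-05 1.e-05 1.e-05] [0.34 0.38 0.38]
```

Touch 1 held at about 5 N. I back off and go to the other end.

Call:
move_arm --plan '[-0.02,-0.07,0,0,0,0,-0.046,-0.158,0,0,0,0,-0.3,-0.08,0,0,0,0,-0.6,0.0,0,0,0,0,-0.9,0.09,0,0,0,0,-1.1,0.15,0,0,0,0,-1.196,0.175,0,0,0,0,-1.196,0.175,0,0,0,0,-1.196,0.175,0,0,0,0]'

```text
time_s: 11.48
eef_pos: [0.5144, -0.1876, 0.079]
eef_rot: [0.0, 0.437, 0.9, 0.0]
wrist_force: [-0.7, -0.6, -1.5]
opening: 0.245
grasp_force: 59.5
```

Call:
move_arm --plan '[0.01,0.04,0,0,0,0,0.02,0.08,0,0,0,0,0.03,0.1,0,0,0,0,0.033,0.115,0,0,0,0,0.033,0.115,0,0,0,0]'

```text
time_s: 12.1
eef_pos: [0.5156, -0.1816, 0.0788]
eef_rot: [-0.0, 0.437, 0.9, -0.0]
wrist_force: [0.3, 0.1, -0.9]
opening: 0.247
grasp_force: 59.5
```

Call:
move_arm --plan '[0.003,0.01,0,0,0,0,0.006,0.02,0,0,0,0,0.006,0.02,0,0,0,0]'

```text
time_s: 12.48
eef_pos: [0.5159, -0.1807, 0.0788]
eef_rot: [0.0, 0.437, 0.9, -0.0]
wrist_force: [0.1, -0.4, -0.9]
opening: 0.251
grasp_force: 59.5
```

Call:
move_arm --plan '[0.003,0.01,0,0,0,0,0.003,0.01,0,0,0,0]'

```text
time_s: 12.72
eef_pos: [0.5161, -0.1801, 0.0788]
eef_rot: [-0.0, 0.437, 0.9, 0.0]
wrist_force: [0.1, 0.9, -1.2]
opening: 0.246
grasp_force: 59.5
```

Call:
move_arm --plan '[0.003,0.01,0,0,0,0,0.003,0.01,0,0,0,0]'

```text
time_s: 12.98
eef_pos: [0.5162, -0.1797, 0.0788]
eef_rot: [0.0, 0.437, 0.9, -0.0]
wrist_force: [-1.2, -0.8, -1.7]
opening: 0.247
grasp_force: 59.6
```

Call:
move_arm --plan '[0.002,0.006,0,0,0,0,0.002,0.006,0,0,0,0]'

```text
time_s: 13.22
eef_pos: [0.5162, -0.1796, 0.0788]
eef_rot: [0.0, 0.437, 0.9, -0.0]
wrist_force: [-1.9, -2.9, -1.2]
opening: 0.25
grasp_force: 59.7
```

Call:
move_arm --plan '[0.001,0.003,0,0,0,0,0.001,0.003,0,0,0,0,0.001,0.003,0,0,0,0]'

```text
time_s: 13.6
eef_pos: [0.5163, -0.1795, 0.0788]
eef_rot: [-0.0, 0.437, 0.9, -0.0]
wrist_force: [-1.6, -4.2, -0.9]
opening: 0.249
grasp_force: 59.7
```

```bash
python3 -c "
from h import *
avg(8)"
```

```text
t 14.0 P [ 0.51629 -0.1795   0.07881] F [-2.26 -4.39 -1.36] sd [1.e-05 1.e-05 1.e-05] [0.58 0.73 0.63]
```

Touch 2 held at about 5 N. The face angle from the two touches is -0.290 rad, against -0.282 from the camera. Now I go round the corner to the end face by the yellow strip.

Call:
move_arm --plan '[-0.02,-0.07,0,0,0,0,-0.048,-0.164,0,0,0,0,0.4,-0.3,0,0,0,0,0.9,-0.45,0,0,0,0,1.4,-0.595,0,0,0,0,1.677,-0.679,0,0,0,0,1.677,-0.679,0,0,0,0,1.8,-0.27,0,0,0,0,1.9,0.08,0,0,0,0,1.93,0.164,0,0,0,0]'

```text
time_s: 15.25
eef_pos: [0.6129, -0.1686, 0.0788]
eef_rot: [-0.0, 0.436, 0.9, 0.0]
wrist_force: [0.6, 0.2, -0.7]
opening: 0.253
grasp_force: 59.5
```

Call:
move_arm --plan '[0,0,0,0,0,0,0,0,0,0,0,0,-0.077,0.023,0,0,0,0,-0.134,0.04,0,0,0,0,-0.134,0.04,0,0,0,0]'

```text
time_s: 15.88
eef_pos: [0.6058, -0.1691, 0.0788]
eef_rot: [-0.0, 0.437, 0.9, -0.0]
wrist_force: [-0.6, -0.1, -0.6]
opening: 0.247
grasp_force: 59.5
```

Call:
move_arm --plan '[-0.01,0.003,0,0,0,0,-0.02,0.006,0,0,0,0,-0.02,0.006,0,0,0,0]'

```text
time_s: 16.25
eef_pos: [0.6052, -0.1687, 0.0788]
eef_rot: [-0.0, 0.437, 0.9, 0.0]
wrist_force: [-0.2, -0.1, -1.5]
opening: 0.251
grasp_force: 59.5
```

Call:
move_arm --plan '[-0.01,0.003,0,0,0,0,-0.01,0.003,0,0,0,0]'

```text
time_s: 16.5
eef_pos: [0.6047, -0.1685, 0.0788]
eef_rot: [-0.0, 0.437, 0.9, -0.0]
wrist_force: [0.4, -0.3, -1.5]
opening: 0.252
grasp_force: 59.5
```

Call:
move_arm --plan '[-0.01,0.003,0,0,0,0,-0.01,0.003,0,0,0,0]'

```text
time_s: 16.75
eef_pos: [0.6042, -0.1684, 0.0788]
eef_rot: [0.0, 0.437, 0.9, 0.0]
wrist_force: [-0.5, -0.3, -0.5]
opening: 0.245
grasp_force: 59.5
```

Call:
move_arm --plan '[-0.01,0.003,0,0,0,0,-0.01,0.003,0,0,0,0]'

```text
time_s: 17.0
eef_pos: [0.604, -0.1684, 0.0789]
eef_rot: [0.0, 0.437, 0.9, 0.0]
wrist_force: [2.2, -0.8, -1.7]
opening: 0.254
grasp_force: 59.4
```

Call:
move_arm --plan '[-0.003,0.001,0,0,0,0,-0.003,0.001,0,0,0,0,-0.003,0.001,0,0,0,0]'

```text
time_s: 17.38
eef_pos: [0.6039, -0.1683, 0.0789]
eef_rot: [0.0, 0.437, 0.9, 0.0]
wrist_force: [3.4, -0.5, -3.0]
opening: 0.25
grasp_force: 59.3
```

Run:
```python
from h import *
avg(8)
P1=np.array([.57364,-.1966]);P2=np.array([.51629,-.1795]);P3=ctrl.get_obs()["eef_pos"][:2]
a=np.arctan2(*(P1-P2)[::-1]);ex=np.array([np.cos(a),np.sin(a)]);ey=np.array([-ex[1],ex[0]])
# block frame: pin axis at y=-36 on P1, x=51 on P3 (TCP frame)
C=ex*(P3@ex-51e-3)+ey*(P1@ey+36e-3);B=C-.025*ex+.012*ey
print(a,C,B,"shift units",(B-P3)/.05)
```

```text
t 17.775 P [ 0.60385 -0.16831  0.07889] F [ 3.9  -0.88 -3.56] sd [2.e-05 1.e-05 2.e-05] [0.53 0.47 0.3 ]
-0.28977625828783965 [ 0.55504898 -0.15349052] [ 0.53452014 -0.13484738] shift units [-1.38652637  0.66942807]
```

Touch 3 held at about 4 N. The bore works out at (0.5347, -0.1351), about 1.5 mm from where the camera put it. I back off, lift and go above the bore.

Call:
move_arm --plan '[0.08,-0.025,0,0,0,0,0.16,-0.048,0,0,0,0,0.16,-0.048,0.3,0,0,0,0.16,-0.048,0.7,0,0,0,0.16,-0.048,1.0,0,0,0,-0.3,0.15,1.0,0,0,0,-0.8,0.4,1.0,0,0,0,-1.2,0.58,1.0,0,0,0,-1.38,0.665,1.0,0,0,0,-1.38,0.665,1.0,0,0,0]'

```text
time_s: 19.02
eef_pos: [0.5348, -0.135, 0.1297]
eef_rot: [0.001, 0.437, 0.9, 0.0]
wrist_force: [0.2, -0.2, -1.1]
opening: 0.249
grasp_force: 59.7
```

Call:
move_arm --plan '[0,0,0,0,0,0,0,0,0,0,0,0]'

```text
time_s: 19.27
eef_pos: [0.5352, -0.1354, 0.1289]
eef_rot: [0.0, 0.437, 0.9, -0.0]
wrist_force: [0.4, 0.4, -0.7]
opening: 0.248
grasp_force: 59.7
```

Run:
```python
from h import *
avg(4);e=ctrl.get_obs()["eef_pos"];print("to bore",(np.array([.5347,-.1351])-e[:2])/.05)
c=ctrl.camera("side");x,y=proj(c,[e+[0,0,-.051]])[0].astype(int);print(x,y)
cv2.imwrite("pics/side3.png",cv2.resize(c["pixels"][y-60:y+60,x-60:x+60],(600,600),interpolation=2)[:,:,::-1])
```

```text
t 19.475 P [ 0.5348  -0.13516  0.12867] F [ 0.26  0.21 -1.13] sd [1.1e-04 7.0e-05 6.0e-05] [0.53 0.38 0.77]
to bore [ 0.00061988 -0.00062011]
331 198
```

View pics/side3.png

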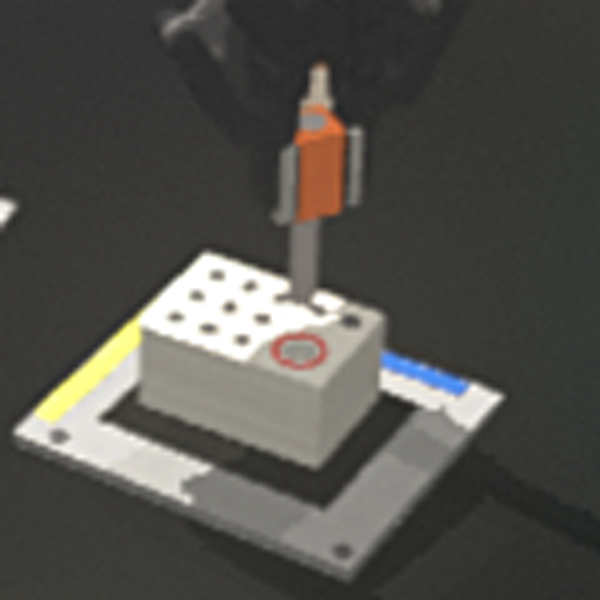

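The pin tip (crop 304,300) is right above the red ring (crop 300,350). I lower it.

Call:
move_arm --plan '[0,0,-0.15,0,0,0,0,0,-0.3,0,0,0,0,0,-0.42,0,0,0,0,0,-0.46,0,0,0,0,0,-0.48,0,0,0,0,0,-0.5,0,0,0,0,0,-0.51,0,0,0]'

```text
time_s: 20.4
eef_pos: [0.5347, -0.135, 0.1034]
eef_rot: [0.0, 0.437, 0.9, -0.0]
wrist_force: [-0.5, -0.2, -0.4]
opening: 0.25
grasp_force: 59.7
```

Call:
move_arm --plan '[0,0,-0.01,0,0,0,0,0,-0.02,0,0,0]'

```text
time_s: 20.65
eef_pos: [0.5346, -0.135, 0.1024]
eef_rot: [0.0, 0.437, 0.9, 0.0]
wrist_force: [0.3, -0.2, -1.1]
opening: 0.247
grasp_force: 59.7
```

Call:
move_arm --plan '[0,0,-0.01,0,0,0,0,0,-0.02,0,0,0,0,0,-0.03,0,0,0,0,0,-0.04,0,0,0]'

```text
time_s: 21.15
eef_pos: [0.5345, -0.135, 0.1002]
eef_rot: [-0.0, 0.437, 0.9, -0.0]
wrist_force: [0.4, -0.0, -1.1]
opening: 0.245
grasp_force: 59.7
```

Call:
move_arm --plan '[0,0,-0.01,0,0,0,0,0,-0.02,0,0,0,0,0,-0.03,0,0,0,0,0,-0.04,0,0,0]'

```text
time_s: 21.65
eef_pos: [0.5345, -0.135, 0.0983]
eef_rot: [0.0, 0.437, 0.9, 0.0]
wrist_force: [-0.2, 0.3, -1.1]
opening: 0.251
grasp_force: 59.7
```

Call:
move_arm --plan '[0,0,-0.01,0,0,0,0,0,-0.03,0,0,0,0,0,-0.05,0,0,0,0,0,-0.07,0,0,0]'

```text
time_s: 22.15
eef_pos: [0.5345, -0.135, 0.0947]
eef_rot: [-0.0, 0.437, 0.9, -0.0]
wrist_force: [-0.2, -0.2, -0.8]
opening: 0.251
grasp_force: 59.7
```

Call:
move_arm --plan '[0,0,-0.03,0,0,0,0,0,-0.06,0,0,0,0,0,-0.09,0,0,0,0,0,-0.12,0,0,0,0,0,-0.15,0,0,0]'

```text
time_s: 22.78
eef_pos: [0.5345, -0.135, 0.0872]
eef_rot: [0.0, 0.437, 0.9, -0.0]
wrist_force: [-0.2, -0.6, -1.0]
opening: 0.249
grasp_force: 59.7
```

Call:
move_arm --plan '[0,0,-0.03,0,0,0,0,0,-0.06,0,0,0,0,0,-0.09,0,0,0,0,0,-0.12,0,0,0,0,0,-0.15,0,0,0]'

```text
time_s: 23.4
eef_pos: [0.5345, -0.135, 0.0797]
eef_rot: [0.0, 0.437, 0.9, -0.0]
wrist_force: [0.5, 0.7, -1.1]
opening: 0.251
grasp_force: 59.7
```

Call:
move_arm --plan '[0,0,-0.02,0,0,0,0,0,-0.04,0,0,0,0,0,-0.06,0,0,0,0,0,-0.08,0,0,0,0,0,-0.09,0,0,0,0,0,-0.09,0,0,0]'

```text
time_s: 24.15
eef_pos: [0.5345, -0.135, 0.0752]
eef_rot: [-0.0, 0.437, 0.9, -0.0]
wrist_force: [0.8, 0.8, -0.4]
opening: 0.254
grasp_force: 59.7
```

Next I release it. It should drop about 1.5 mm to the floor. Then I retreat upward.

Call:
move_arm --plan '[0,0,0,0,0,0,0,0,0,0,0,0,0,0,0,0,0,0,0,0,0,0,0,0,0,0,0,0,0,0,0,0,0,0,0,0,0,0,0,0,0,0,0,0,0,0,0,0]' --grip 60

```text
time_s: 25.15
eef_pos: [0.5345, -0.135, 0.0753]
eef_rot: [0.0, 0.437, 0.9, -0.0]
wrist_force: [-0.2, 0.1, 0.2]
opening: 0.703
grasp_force: 0.0
```

Call:
move_arm --plan '[0,0,0.2,0,0,0,0,0,0.6,0,0,0,0,0,1.2,0,0,0,0,0,1.8,0,0,0,0,0,2.4,0,0,0,0,0,2.8,0,0,0,0,0,2.8,0,0,0,0,0,2.8,0,0,0]'

```text
time_s: 26.15
eef_pos: [0.5341, -0.1347, 0.2146]
eef_rot: [-0.0, 0.437, 0.9, -0.0]
wrist_force: [-0.4, 0.2, -0.2]
opening: 0.702
grasp_force: 0.0
```

Run:
```python
from h import *
c=ctrl.camera("side");x,y=proj(c,[[.5347,-.1351,.07]])[0].astype(int);print(x,y,proj(c,[[.5347,-.1351,.113]]),proj(c,[[.5347,-.1351,.073]]))
cv2.imwrite("pics/side4.png",cv2.resize(c["pixels"][y-60:y+60,x-60:x+60],(600,600),interpolation=2)[:,:,::-1])
```

```text
331 201 [[332.5832763  184.71858725]] [[331.90859174 200.33183732]]
```

View pics/side4.png

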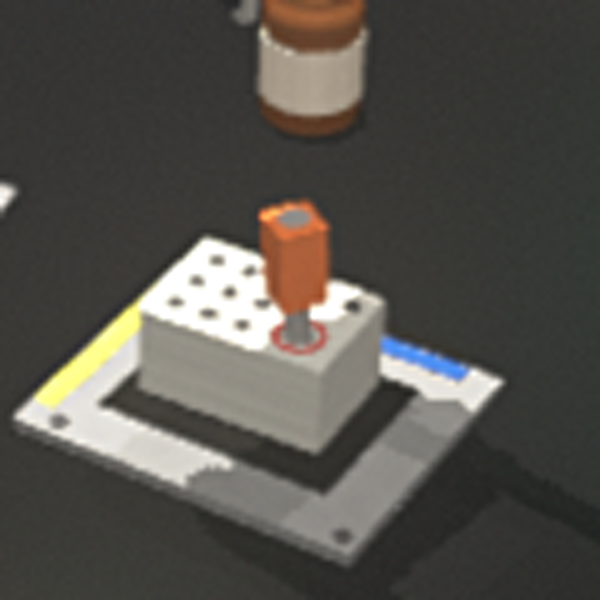

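The pin stands in the red-ringed bore. Its head top is at pixel (330,185), and I predicted (333,185) for fully home. The gripper is clear and the jar is undisturbed.

```bash
python3 -c "
from bench import ctrl
print(ctrl.hand_in())"
```

```text
the job is handed in; nothing more can be done
None
```

I made the three touches in order at about 4–5 N each, then released the pin upright in the red-ringed bore and handed the job in at about 26 s. The final side view shows it fully home, but the hand-in gave no verdict.

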